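# Bring the lamp holder to the pointer and unscrew it

## Robot

A 6-joint arm with a two-finger parallel gripper is mounted at the origin on the work surface. World frame = base frame: x ahead of the robot, y to its left, z up, the work surface at z = 0. Lengths are in mm, angles in rad, forces in N, time in s.
With the tool pointing down it reaches from about 300 to 875 mm from the base axis. Payload 6.4 kg.
Tool frame: the origin (TCP) lies at the very end of the fingers, on their centre line; the grasp point (between the pads) lies 19 mm behind it; z points along the fingers, y is the direction in which the jaws open and shut (so a half turn about z gives the same grasp; the last joint's range is limited). The gripper opens to 88 mm and grips with 3 to 60 N. Pads are 18 mm wide; open, the fingers measure 123 mm over their backs; the gripper's body (75 mm by 187 mm) begins 45 mm behind the grasp point.
Start: joints at [0.91, 0.181, 1.607, -0, 1.354, -0.206], TCP at [252.579, 516.571, 238.714] pointing down, gripper open.
Joint ranges: [-2.99, 2.99], [-0.89, 2.07], [0.3, 2.58], [-1.14, 4.28], [0, 2.63], [-3.12, 3.12]. Speed limits (rad/s): [2.57, 2.57, 3.01, 3.14, 3.14, 3.14].

## Interface

Orientations are given as a unit quaternion [x, y, z, w].
In Python, from station import env gives the robot as it stands.
- The arm moves only by the tool move_arm, never from a script. Its argument "commands" is a list of rows, each a list of 3 entries, a list of its own where there are three numbers: the shift along the tool's x, y, z in mm, then the turn about the tool's z in rad, then the opening in per cent of the stroke, from 0 (shut) to 100 (fully open). A call has 1 to 8 rows; each row is the pose to reach, as a shift and turn from the pose measured when the call began, along the tool's axes at that moment; what a row does not reach only later rows make up. A row lasts 1/8 s, in which the tool goes at most 62.5 mm and 10.7 degrees, less where a joint would pass 70% of its speed; a pose out of reach is approached as far as the arm can. A call with a gripper value outside its range is refused whole. The fingers move at their own pace and stop on an object; the grip force is fixed at half the most. Time passes only in rows, so rows that repeat a pose let the fingers close. It gives the time, the measured TCP pose, the force and the opening at its end, in the units of the state.
- env.sense(): the state, without advancing time (a new reading comes with each control period).
- env.snapshot(name): name is "scene" or "top" or "wrist"; returns (picture, depth): 400x640x3 uint8, red, green, blue; 400x640 float32, mm along the optical axis (not along the pixel's ray), 0 where there is no reading.
- env.calibration(name): a dict with "mtx" (3x3 intrinsics, pixels), "extrinsics" (4x4, takes a point from camera to world coordinates). Camera axes: x right, y down, z forward; pixel columns grow to the right and rows downward; lengths in mm; the calibration is good to about 2 mm. A picture is of the moment at which its call begins: read the wrist's pose just before it. calibration takes no time and is no camera call; for the wrist camera it gives the pose at the moment of the call.
- env.finish_job(): hands the job in, once; it reports no verdict.
Trained networks look in the newest picture that a camera, given by its name, has taken for a name from the list of things; names that differ only in an ending like _2 or _b are one class to them, and where a whole thing is asked for, a point or a joint stands for the part that bears it (a point fixed in the world has none). Each returns a list of dicts, best first, with "confidence" (0 to 1); they miss things now and then, are a little off and sometimes report something else, mostly with a low value. They report only what shows in the picture. A call takes as long as a camera call.
- env.regions_of(camera, label): "pixels" (400x640 bool, what is visible of it).
- env.pinpoint(camera, label): "location" ([x, y, z] in mm, in world coordinates, good to about 4 mm: a listed point, or the origin of a listed thing).
The state is a dict: "time_s": time; "joint_positions": joint angles; "dq": joint speeds; "joint_torque": joint torques, N m; "eef_pos": TCP position; "tcp_rot": TCP orientation; "force": force on the tool from outside, world axes, zero at the start; "moment": the same for the moment, N m; "finger_gap": finger opening in mm.
Only numpy, scipy, OpenCV 4.12 (cv2) and the standard library are available. Lean on these libraries where they do the work, as an engineer would, in place of code of your own. Each camera call takes 0.05 s, during which the arm holds its last target.

## Task

On the analyser's round lamp module, turn the turret (its steel post is there for that) until the lamp holder (the one with the tall wing grip) lines up with the module's pointer tongue. Leave the turret there and then unscrew the lamp holder, anticlockwise seen from above, all the way to its stop, and let go.

Things in the scene. Friction and masses are not known exactly. Their poses are not given: they have to be found in the camera images.
- unit: Fixed lamp module: white round housing, 250 mm across, origin on the turret's axis at table height, z up. Pointer: 44 mm wide white tongue with a dark diamond, sticking out along the unit's own -x to 165 mm, top 75 mm up. Turret disc: 224 mm across, top 90 mm above the table. Steel post on it: round, 14 mm, upright, top at 150 mm, 95 mm from the axis, exactly opposite the lamp holder.
- turret (a joint): Turn of the turret about the unit's z in rad, growing anticlockwise from above, -0.6 to 2.0. 0: lamp holder at the pointer tongue (and post at the unit's +x); at q it is q anticlockwise of it. Starts at 0.6 to 1.6: turn it clockwise. Friction (0.2 Nm) keeps it where left. Two low round black filter caps (36 mm wide, tops at 116 mm) sit at 90 degrees to the holder; leave them.
- holder (a joint): Turn of the black lamp holder in its thread, relative to the turret, in rad: 0 is screwed tight (the start), growing as it is unscrewed anticlockwise seen from above, to a stop at 1.4 (about a quarter turn). It rises 5 mm on the way, with its steep thread, and stays where it is left (friction 0.06 Nm). It does not come off.
- holder_grip (a point): Centre of the lamp holder's upright wing grip, on the holder's own axis, 75 mm from the turret's axis. The wing is a black blade 40 mm long (this point's x), 12 mm thick (y), 50 mm tall. When tight it points along the turret's radius, its centre is 135 mm and its top 160 mm above the table; the round collar under it (36 mm across) has its top at 110 mm.

How it is judged:
By the outcome, as a careful person would: the job done as asked, in the order asked, and still so for the second after the job is handed in, with the robot touching nothing.
It also fails if it takes over 48 s, if anything falls off the work surface, if the arm or the gripper's body presses on something with over 40 N, if the wrist force passes 120 N, or if a joint passes its speed limit or range.

## Working session

There is one attempt and no reset: what is moved stays moved. The work goes in short steps, Python scripts to look and compute and a tool call to move; the robot and the scene stay as the last step left them, time stands still between calls to the robot, and variables do not carry over. Pictures are saved under pics/ and viewed, and the job is handed in when it is done.

Besides the shell and the picture viewer there is one more tool, called as a command line: name --argument value ..., lists and objects as JSON in quotes. move_arm: Moves the arm, as the interface text tells. Its arguments: {"type":"object","properties":{"commands":{"type":"array","items":{"type":"array"}}},"required":["commands"]}

```bash
ls; mkdir -p pics; python3 - <<'E'
from station import env
import cv2
s=env.sense(); print(s)
for c in ["scene","top"]:
    p,d=env.snapshot(c); cv2.imwrite(f"pics/{c}0.png",p[:,:,::-1])
    for l in ["unit","turret","holder_grip","holder"]:
        try: print(c,l,[(r["confidence"],r["location"]) for r in env.pinpoint(c,l)][:3])
        except Exception as e: print(c,l,e)
print(env.sense()["time_s"])
E
```

```text
pics
{'time_s': 0.0, 'joint_positions': array([ 9.09701572e-01,  1.81522381e-01,  1.60802185e+00, -9.22187507e-06,
        1.35378541e+00, -2.06268763e-01]), 'dq': array([-0.00106868, -0.00116646,  0.00048694,  0.000855  , -0.0001011 ,
        0.0009793 ]), 'joint_torque': array([-8.34194016e-04, -4.33873987e+01, -3.41842961e+01,  7.01446342e-02,
        3.85641691e-02, -1.16363381e-04]), 'eef_pos': array([252.23202948, 516.1217476 , 237.81394081]), 'tcp_rot': array([ 2.25456829e-01,  9.74252772e-01, -7.89982949e-04, -3.60867834e-04]), 'force': array([-0.47460203, -0.18500813,  0.04686011]), 'moment': array([0.02595329, 0.00346545, 0.00710372]), 'finger_gap': 88.02714048615782}
scene unit [(0.72, [549.3, 39.1, -0.9])]
scene turret it knows: holder_grip, unit
scene holder_grip [(0.72, [540.5, -32.6, 132.9])]
scene holder it knows: holder_grip, unit
top unit [(0.59, [549.8, 39.5, -2.3])]
top turret it knows: holder_grip, unit
top holder_grip []
top holder it knows: holder_grip, unit
0.3
```

View pics/scene0.png

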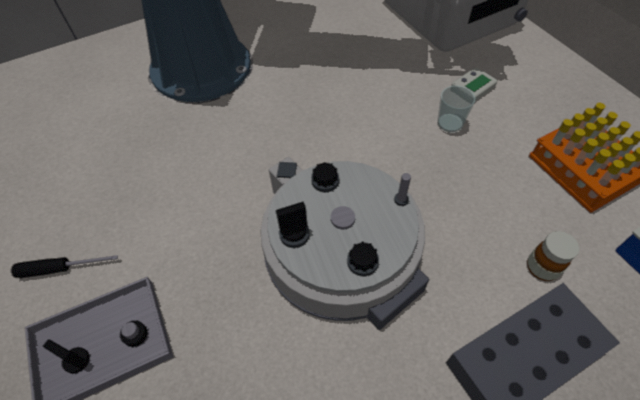

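View pics/top0.png

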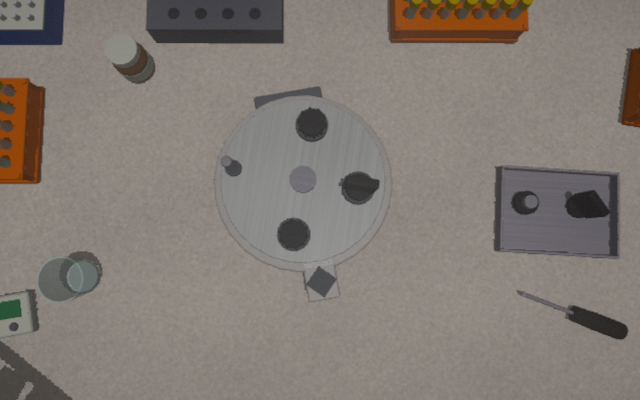

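The top view shows the turret centre at about (302,180), tongue with diamond at (321,282), holder wing at (360,187) and post at (232,166). I'll measure these precisely.

```bash
cat > h.py <<'E'
import numpy as np, cv2
from station import env
def cloud(c):
    p,d=env.snapshot(c); k=env.calibration(c); K=np.array(k["mtx"]);T=np.array(k["extrinsics"])
    v,u=np.mgrid[:400,:640]
    P=np.stack([(u-K[0,2])/K[0,0]*d,(v-K[1,2])/K[1,1]*d,d],-1)@T[:3,:3].T+T[:3,3]
    P[d<=0]=np.nan
    return p,P
def fitc(Q):
    A=np.c_[2*Q[:,:2],np.ones(len(Q))]; s=np.linalg.lstsq(A,(Q[:,:2]**2).sum(1),rcond=None)[0]
    return s[:2],np.sqrt(s[2]+s[0]**2+s[1]**2)
E
python3 - <<'E'
from h import *
for c in ["top","scene"]:
    p,P=cloud(c); z=P[...,2]; C0=np.array([549,39])
    r=np.hypot(P[...,0]-C0[0],P[...,1]-C0[1]); dark=p.max(2)<75
    disc=(abs(z-90)<6)&(r<125); Q=P[disc]; 
    (cx,cy),rad=cv2.minEnclosingCircle(Q[:,:2].astype(np.float32)); print(c,"disc",cx,cy,rad,np.median(Q[:,2]))
    h,_=cv2.findContours(disc.astype(np.uint8),0,1)[0],0
    C=np.array([cx,cy])
    def rep(n,m):
        Q=P[m]
        if len(Q)<3: print(n,len(Q));return
        mm=Q.mean(0); a=np.degrees(np.arctan2(mm[1]-C[1],mm[0]-C[0])); print(n,len(Q),mm.round(1),"ang",a.round(2),"r",np.hypot(*(mm[:2]-C)).round(1))
    rep("tongue",(abs(z-75)<6)&(r>130)&(r<172)&(P[...,0]<C[0]-60))
    rep("diamond",(abs(z-75)<6)&(r>130)&(r<172)&(P[...,0]<C[0]-60)&(p.max(2)<110))
    rep("posttop",(z>122)&(z<155)&(r<125)&(P[...,1]>C[1]+30))
    rep("wing",(z>150)&(r<125)&(P[...,1]<C[1]))
    rep("wing2",(z>120)&(r<125)&(P[...,1]<C[1]))
    cap=(abs(z-116)<5)&(r<125)
    rep("cap+x",cap&(P[...,0]>C[0]+40)); rep("cap-x",cap&(P[...,0]<C[0]-40))
E
```

```text
top disc 549.8408203125 36.5617790222168 111.80398559570312 88.95798549963592
tongue 590 [407.1  11.5  72.5] ang -170.06 r 144.9
diamond 420 [409.8  12.5  73.5] ang -170.24 r 142.1
posttop 145 [563.9 129.1 144. ] ang 81.38 r 93.6
wing 343 [537.  -36.8 158.2] ang -99.94 r 74.5
wing2 446 [535.9 -36.2 153. ] ang -100.83 r 74.1
cap+x 600 [623.2  24.3 114.6] ang -9.47 r 74.3
cap-x 643 [475.9  49.  114.8] ang 170.48 r 75.0
scene disc 550.8012084960938 38.83371353149414 112.3032455444336 90.20859665860644
tongue 359 [407.4  11.8  73.1] ang -169.31 r 146.0
diamond 244 [410.8  12.9  74.4] ang -169.51 r 142.3
posttop 174 [568.8 130.5 140.5] ang 78.92 r 93.4
wing 333 [540.7 -35.9 158.2] ang -97.67 r 75.4
wing2 675 [542.3 -36.3 146.6] ang -96.42 r 75.6
cap+x 559 [626.1  26.  115.7] ang -9.68 r 76.4
cap-x 402 [478.8  50.1 115.8] ang 171.08 r 72.8
```

```bash
cat >> h.py <<'E'
from scipy.spatial.transform import Rotation as R
def st():
    s=env.sense(); r=R.from_quat(s["tcp_rot"]); y=r.as_matrix()[:,1]
    return s,np.array(s["eef_pos"]),r.as_matrix(),np.degrees(np.arctan2(y[1],y[0]))
def row(target,yaw):
    s,p,M,a=st(); d=M.T@(np.array(target)-p); t=np.radians(a-yaw); t=(t+np.pi/2)%np.pi-np.pi/2
    return d.round(1),round(t,3)
E
python3 - <<'E'
from h import *
s,p,M,a=st(); print(p,a,row([566,130.5,238],-9.5), "raw turn",np.radians(a+9.5))
E
```

```text
[252.54695189 516.5008856  238.59640264] 63.940503910896204 (array([-451.2, -209.1,    0.6]), np.float64(1.282)) raw turn 1.281778597568911
```

move_arm --commands '[[[-451,-209,1],1.282,100],[[-451,-209,1],1.282,100],[[-451,-209,1],1.282,100],[[-451,-209,1],1.282,100],[[-451,-209,1],1.282,100],[[-451,-209,1],1.282,100],[[-451,-209,1],1.282,100],[[-451,-209,1],1.282,100]]'

```text
time_s: 1.4
eef_pos: [567.0, 128.7, 237.8]
tcp_rot: [0.764, 0.645, 0.0, 0.0]
force: [0.5, 1.1, -0.7]
finger_gap: 88.1
```

```bash
python3 - <<'E'
from h import *
s,p,M,a=st(); print(s["time_s"],p,a,row([566,130.5,238],-9.5))
p,d=env.snapshot("wrist"); cv2.imwrite("pics/w1.png",p[:,:,::-1])
E
```

```text
1.4 [567.04808875 128.74054596 237.81101444] -9.63510645747316 (array([ 1.6, -1.3, -0.2]), np.float64(-0.002))
```

View pics/w1.png

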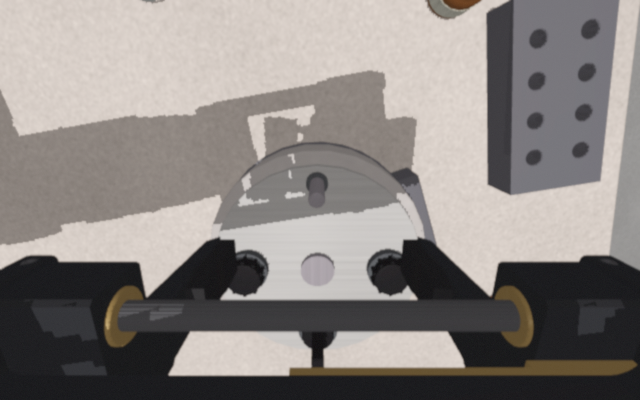

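```bash
python3 - <<'E'
from h import *
p,P=cloud("wrist"); z=P[...,2]
r=np.hypot(P[...,0]-550,P[...,1]-37.6)
m=(z>110)&(z<156)&(r>60)&(r<120)&(P[...,1]>80); print(m.sum(), P[m].mean(0), P[m&(z>145)].mean(0))
print(row([566,130.5,118],-9.5))
E
```

```text
374 [564.51976288 139.11269425 140.78959626] [564.02732949 137.32978734 148.6255602 ]
(array([  4.3,  -3.9, 119.5]), np.float64(-0.006))
```

The post is at (317,190), in line with the hub (317,268) and with the gripper's centre. I'll check the pose has settled.

```bash
python3 - <<'E'
from h import *
for i in range(4):
    s,p,M,a=st(); print(s["time_s"],p,a,np.abs(s["dq"]).max(),row([566,130.5,118],-9.5)); env.snapshot("top")
E
```

```text
1.5 [568.93451694 125.75990982 237.52896132] -9.847815354822984 0.07774736026199347 (array([  4.3,  -3.9, 119.5]), np.float64(-0.006))
1.55 [567.18174707 128.13846477 237.30692885] -9.761635814742922 0.060183694533674094 (array([  2.2,  -1.5, 119.3]), np.float64(-0.005))
1.6 [566.07497781 129.7388171  237.24589467] -9.646315757634707 0.044000186687429124 (array([ 7.000e-01, -1.000e-01,  1.192e+02]), np.float64(-0.003))
1.65 [565.44070343 130.79971158 237.26433834] -9.545838109383338 0.02858416797911935 (array([ -0.2,   0.7, 119.3]), np.float64(-0.001))
```

move_arm --commands '[[[0,0,30],0,100],[[0,0,60],0,100],[[0,0,90],0,100],[[0,0,119],0,100],[[0,0,119],0,60],[[0,0,119],0,30],[[0,0,119],0,0],[[0,0,119],0,0]]'

```text
time_s: 2.7
eef_pos: [565.7, 131.6, 119.6]
tcp_rot: [0.763, 0.646, 0.0, 0.0]
force: [0.1, -1.5, 0.7]
finger_gap: 50.1
```

move_arm --commands '[[[0,0,0],0,0],[[0,0,0],0,0]]'

```text
time_s: 2.95
eef_pos: [566.0, 131.5, 120.0]
tcp_rot: [0.763, 0.646, 0.001, 0.0]
force: [-0.3, -0.6, 0.2]
finger_gap: 30.3
```

```bash
python3 - <<'E'
from h import *
s,p,M,a=st(); print(s["time_s"],p,a,s["force"],s["moment"],s["finger_gap"])
p,d=env.snapshot("scene"); cv2.imwrite("pics/s2.png",p[:,:,::-1])
E
```

```text
2.95 [565.98167197 131.54760034 120.01449942] -9.472865441892345 [-0.32296727 -0.5506497   0.1665642 ] [-0.08327952  0.10648249  0.01304647] 30.29591836427012
```

View pics/s2.png

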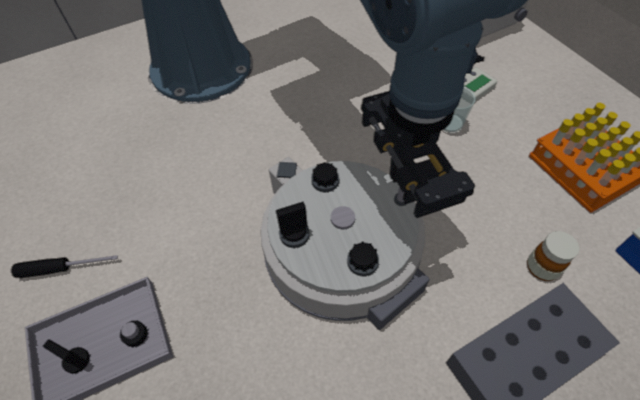

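The post (402,198) is between the closing fingers. I'll finish closing.

move_arm --commands '[[[0,0,0],0,0],[[0,0,0],0,0],[[0,0,0],0,0],[[0,0,0],0,0]]'

```text
time_s: 3.5
eef_pos: [565.8, 131.5, 119.8]
tcp_rot: [0.763, 0.646, 0.001, 0.0]
force: [-0.2, -0.1, 0.3]
finger_gap: 13.0
```

```bash
python3 - <<'E'
from h import *
s,p,M,a=st(); print(s["time_s"],p,a,s["force"],s["finger_gap"])
C=np.array([550.1,37.4]); v=p[:2]-C; r0=np.hypot(*v); ph=np.degrees(np.arctan2(v[1],v[0])); print(r0,ph)
# arc: from ph to 10.1
for i in range(1,9):
    f=i/8; f=f
    r=r0+(95-r0)*f; an=ph+(10.1-ph)*f
    t=np.r_[C+r*np.array([np.cos(np.radians(an)),np.sin(np.radians(an))]),p[2]]
    print(row(t,0)[0],round(np.radians((ph-10.1)*f),3))
E
```

```text
3.5 [565.79242878 131.47650215 119.78728661] -9.472186509604628 [-0.18272411 -0.11491544  0.30984454] 13.008437922237109
95.37631036336286 80.52996754208877
[-1.2 14.6  0. ] 0.154
[-4.6 28.8  0. ] 0.307
[-10.1  42.4   0. ] 0.461
[-17.6  54.9   0.1] 0.615
[-27.   66.1   0.1] 0.768
[-37.9  75.8   0.1] 0.922
[-50.2  83.6   0.1] 1.076
[-63.6  89.5   0.1] 1.229
```

move_arm --commands '[[[-0.3,7.3,0],0.077,0],[[-1.2,14.6,0],0.154,0],[[-2.6,21.8,0],0.23,0],[[-4.6,28.8,0],0.307,0],[[-7.1,35.7,0],0.384,0],[[-10.1,42.4,0],0.461,0],[[-13.6,48.8,0],0.538,0],[[-17.6,54.9,0],0.615,0]]'

```text
time_s: 4.5
eef_pos: [616.8, 105.5, 119.8]
tcp_rot: [0.923, 0.384, 0.0, -0.0]
force: [-2.3, 1.1, 1.6]
finger_gap: 12.8
```

```bash
python3 - <<'E'
from h import *
s,p,M,a=st(); print(s["time_s"],p,a,s["force"],s["moment"],s["finger_gap"])
im,P=cloud("scene"); cv2.imwrite("pics/s3.png",im[:,:,::-1])
s,p,M,a=st()
C=np.array([550.1,37.4]); v=p[:2]-C; r0=np.hypot(*v); ph=np.degrees(np.arctan2(v[1],v[0])); print(r0,ph)
for i in range(1,9):
    f=i/8
    r=r0+(95-r0)*f; an=ph+(10.1-ph)*f
    t=np.r_[C+r*np.array([np.cos(np.radians(an)),np.sin(np.radians(an))]),119.8]
    print(row(t,0)[0],round(np.radians((ph-10.1)*f),3), round(np.radians((a+79.9)*f),3))
E
```

```text
4.5 [616.80746897 105.48202157 119.79535459] -44.837763084054735 [-2.32767732  1.09754488  1.60213477] [0.13570963 0.45130662 0.00156839] 12.812811317252297
95.30156527113468 44.967928026138324
[-0.3  7.2 -0. ] 0.076 0.076
[-1.2 14.4  0. ] 0.152 0.152
[-2.6 21.5  0. ] 0.228 0.228
[-4.5 28.5  0. ] 0.304 0.304
[-7.  35.3  0. ] 0.38 0.38
[-10.   41.9   0. ] 0.456 0.456
[-13.4  48.3   0. ] 0.532 0.532
[-17.3  54.3   0. ] 0.609 0.608
```

View pics/s3.png

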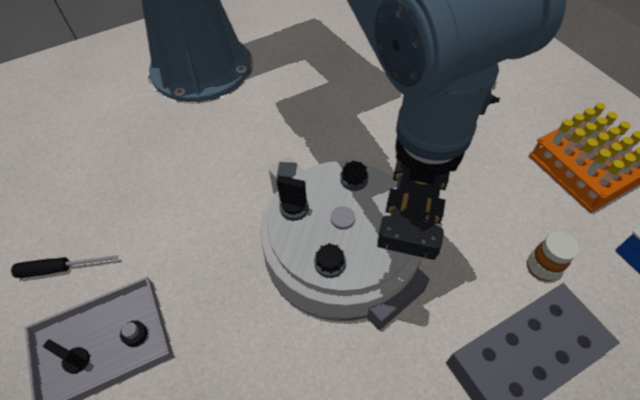

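The turret follows: the caps are now at (354,175) and (330,260), the holder base at (293,205). Second half.

move_arm --commands '[[[-0.3,7.2,0],0.076,0],[[-1.2,14.4,0],0.152,0],[[-2.6,21.5,0],0.228,0],[[-4.5,28.5,0],0.304,0],[[-7.0,35.3,0],0.38,0],[[-10.0,41.9,0],0.456,0],[[-13.4,48.3,0],0.532,0],[[-17.3,54.3,0],0.609,0]]'

```text
time_s: 5.55
eef_pos: [643.5, 54.6, 119.8]
tcp_rot: [0.996, 0.087, 0.001, -0.001]
force: [-1.7, 1.7, 1.8]
finger_gap: 13.2
```

move_arm --commands '[[[0,0,0],0,0]]'

```text
time_s: 5.68
eef_pos: [643.6, 54.1, 119.8]
tcp_rot: [0.996, 0.088, 0.001, -0.0]
force: [0.0, -1.8, 0.1]
finger_gap: 13.0
```

```bash
cat > m.py <<'E'
from h import *
def meas(c,tag=None):
    p,P=cloud(c); 
    if tag: cv2.imwrite(f"pics/{tag}.png",p[:,:,::-1])
    z=P[...,2]; C0=np.array([550,37.4]); X,Y=P[...,0],P[...,1]
    r=np.hypot(X-C0[0],Y-C0[1])
    cap=(abs(z-115.5)<4)&(r<110)&(r>40)
    pos=cap&(Y>60); neg=cap&(Y<10)
    def cen(m):
        n,l,s,_=cv2.connectedComponentsWithStats(m.astype(np.uint8)); k=1+s[1:,4].argmax()
        Q=P[l==k][:,:2].astype(np.float32); return np.array(cv2.minEnclosingCircle(Q)[0]),Q.mean(0),len(Q)
    a,b=cen(pos),cen(neg); print(c,"caps",a,b)
    for k in (0,1):
        v=a[k]-b[k]; print("  holder ang from caps",np.degrees(np.arctan2(v[1],v[0]))+90-360,"mid",(a[k]+b[k])/2)
    t=(abs(z-74)<6)&(r>130)&(r<172)&(X<C0[0]-60); Q=P[t][:,:2].astype(np.float32)
    print("  tongue mean",Q.mean(0),len(Q),"rect",cv2.minAreaRect(Q))
    for C in (C0,(a[0]+b[0])/2): v=Q.mean(0)-C; print("   tongue ang",np.degrees(np.arctan2(v[1],v[0])))
    w=P[(z>145)&(r<125)&(X<500)][:,:2].astype(np.float32)
    if len(w)>10: v=w.mean(0)-C0; print("  wing",len(w),w.mean(0),np.degrees(np.arctan2(v[1],v[0])),np.hypot(*v),cv2.minAreaRect(w))
E
python3 - <<'E'
from m import *
s,p,M,a=st(); print(s["time_s"],p,a,s["force"],s["moment"],s["finger_gap"])
meas("top","t4"); meas("scene","s4")
E
```

```text
5.675 [643.64240424  54.07319881 119.83669074] -79.92886369189443 [ 0.04637923 -1.76285217  0.14700534] [-0.3000673   0.12726331 -0.02630791] 13.034965380629147Traceback (most recent call last):
  File "<stdin>", line 3, in <module>
  File "m.py", line 12, in meas
    a,b=cen(pos),cen(neg); print(c,"caps",a,b)
        ~~~^^^^^
  File "m.py", line 10, in cen
    n,l,s,_=cv2.connectedComponentsWithStats(m.astype(np.uint8)); k=1+s[1:,4].argmax()
                                                                      ~~~~~~~~~~~~~~^^
ValueError: attempt to get argmax of an empty sequence
```

View pics/t4.png

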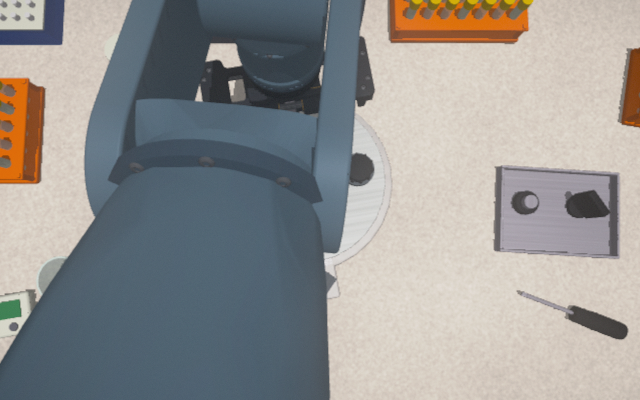

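The arm hides the module in the top view, so I'll use the scene camera.

```bash
python3 - <<'E'
from m import *
meas("scene","s4")
im,P=cloud("wrist"); cv2.imwrite("pics/w4.png",im[:,:,::-1])
s,p,M,a=st(); print(s["time_s"],p,a,s["force"])
E
```

```text
scene caps (array([524.42114258,  99.64332581]), array([524.42114 ,  99.643326], dtype=float32), 2) (array([563.53521729, -35.02017212]), array([565.2097 , -35.37169], dtype=float32), 520)
  holder ang from caps -163.80364429897367 mid [543.97817993  32.31157684]
  holder ang from caps -163.19022 mid [544.8154   32.13582]
  tongue mean [407.46707   11.583107] 388 rect ((405.66876220703125, 13.153840065002441), (34.37190628051758, 43.94427490234375), 10.808565139770508)
   tongue ang -169.7333637976375
   tongue ang -171.36590228779974
  wing 309 [480.3081    24.820604] -169.7682729344906 70.81808638278548 ((477.4023742675781, 26.014413833618164), (41.09784698486328, 12.946878433227539), 11.843883514404297)
5.825 [643.60367725  54.40772458 119.83989896] -79.89240605194821 [-0.11158665 -2.56173252  0.1299995 ]
```

View pics/s4.png

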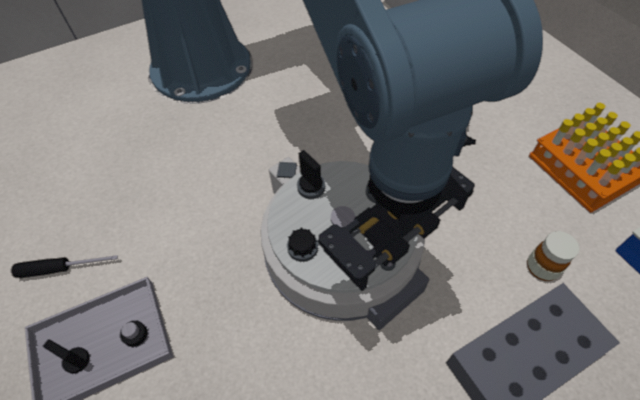

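View pics/w4.png

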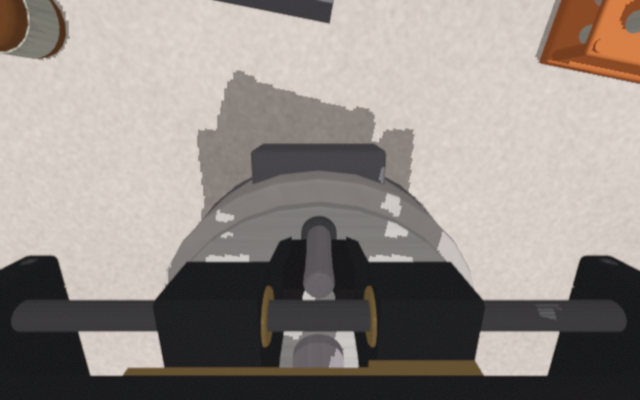

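The holder wing (310,170) points to the diamond (287,168), and the wing angle -169.8° matches the tongue at -169.7°. I'll release, rise and move the arm aside for an unobstructed top view.

move_arm --commands '[[[0,0,0],0,30],[[0,0,0],0,60],[[0,0,0],0,60],[[0,0,0],0,60],[[0,0,-20],0,60],[[0,0,-60],0,60],[[0,0,-110],0,70],[[0,0,-120],0,100]]'

```text
time_s: 6.82
eef_pos: [645.9, 54.1, 246.2]
tcp_rot: [0.996, 0.088, 0.005, 0.001]
force: [0.8, -0.3, -0.1]
finger_gap: 69.1
```

```bash
python3 - <<'E'
from h import *
s,p,M,a=st(); print(s["time_s"],p,a,s["finger_gap"],row([400,350,240],a))
E
```

```text
6.825 [645.9204549   54.14805515 246.23398637] -79.88168711442204 69.14213382789517 (array([-190.2, -334.5,    3.6]), np.float64(0.0))
```

move_arm --commands '[[[-190,-334,4],0,100],[[-190,-334,4],0,100],[[-190,-334,4],0,100],[[-190,-334,4],0,100],[[-190,-334,4],0,100],[[-190,-334,4],0,100],[[-190,-334,4],0,100],[[-190,-334,4],0,100]]'

```text
time_s: 7.82
eef_pos: [400.1, 349.6, 239.6]
tcp_rot: [0.996, 0.089, 0.005, 0.001]
force: [-0.5, -0.1, 1.2]
finger_gap: 87.9
```

```bash
python3 - <<'E'
from m import *
meas("top","t5"); meas("scene","s5")
s,p,M,a=st(); print(s["time_s"],p,a,s["force"])
E
```

```text
top caps (array([537.24578857, 110.423172  ]), array([536.6789 , 110.38524], dtype=float32), 627) (array([562.50476074, -37.29319382]), array([562.3748  , -37.079235], dtype=float32), 614)
  holder ang from caps -170.29647583196754 mid [549.87527466  36.56498909]
  holder ang from caps -170.11536 mid [549.52686  36.653  ]
  tongue mean [406.1394    11.117071] 725 rect ((405.4610595703125, 11.193965911865234), (35.611549377441406, 43.409942626953125), 11.2705659866333)
   tongue ang -169.64640838407954
   tongue ang -169.96002833857762
  wing 331 [475.9824    23.948132] -169.69955849129008 75.23004156358354 ((476.0060729980469, 23.956953048706055), (39.56842803955078, 11.926486015319824), 9.81064224243164)
scene caps (array([537.93927002, 112.51704407]), array([539.55286, 111.70616], dtype=float32), 416) (array([563.59686279, -34.93371964]), array([565.1805  , -35.261955], dtype=float32), 518)
  holder ang from caps -170.1289196942551 mid [550.76806641  38.79166222]
  holder ang from caps -170.10849 mid [552.3667    38.222103]
  tongue mean [407.30618   11.574502] 386 rect ((405.5716247558594, 12.5377197265625), (34.55394744873047, 43.92372512817383), 9.227169036865234)
   tongue ang -169.74134812948793
   tongue ang -169.25768267722663
  wing 305 [480.4535    24.739212] -169.68241965487218 70.68954969875782 ((477.6089172363281, 25.505754470825195), (40.63768768310547, 12.56072998046875), 9.768318176269531)
7.925 [401.17014377 348.62617885 239.53057694] -79.954553363983 [ 0.03734678 -0.26148173  0.09526398]
```

View pics/t5.png

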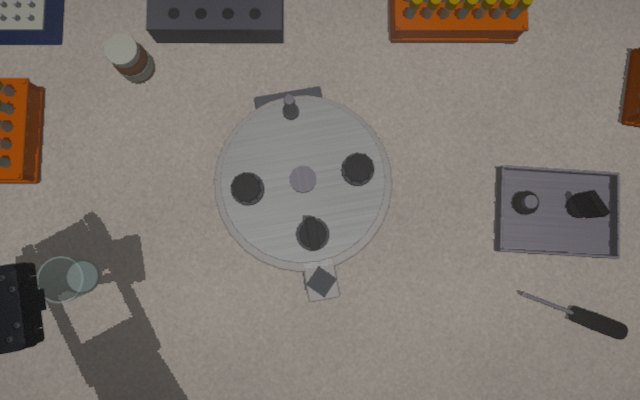

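The turret is left within about 0.4° of the tongue (holder from caps -170.1..-170.3°, tongue -169.3..-170.0°). The holder axis is at about (476, 24.3).

```bash
python3 - <<'E'
from h import *
print(row([476,24.3,238],-79.9))
E
```

```text
(array([ 17.1, 332.4,   2.5]), np.float64(-0.001))
```

move_arm --commands '[[[17,332,2],0,100],[[17,332,2],0,100],[[17,332,2],0,100],[[17,332,2],0,100],[[17,332,2],0,100],[[17,332,2],0,100],[[17,332,2],0,100],[[17,332,2],0,100]]'

```text
time_s: 8.93
eef_pos: [475.7, 24.4, 238.4]
tcp_rot: [0.996, 0.087, 0.005, 0.001]
force: [0.4, 0.1, 0.5]
finger_gap: 88.2
```

move_arm --commands '[[[0,0,0],0,100],[[0,0,0],0,100]]'

```text
time_s: 9.18
eef_pos: [475.6, 25.2, 238.4]
tcp_rot: [0.996, 0.088, 0.005, 0.001]
force: [0.1, 0.3, 0.9]
finger_gap: 88.0
```

```bash
python3 - <<'E'
from h import *
for i in range(2):
    s,p,M,a=st(); print(s["time_s"],p,a,row([476,24.3,119],-79.9),s["joint_positions"]); 
    im,P=cloud("wrist")
cv2.imwrite("pics/w6.png",im[:,:,::-1])
E
```

```text
9.175 [475.55480702  25.23945997 238.41857574] -79.95048750774075 (array([ -0.9,   0.8, 119.4]), np.float64(-0.001)) [-0.19815821 -0.05274997  1.85473375  0.00186852  1.32945298  1.19679345]
9.225 [475.58342969  25.16927733 238.41371262] -79.95483578778027 (array([ -1. ,   0.7, 119.4]), np.float64(-0.001)) [-1.98281024e-01 -5.26958367e-02  1.85469243e+00  1.84698020e-03
  1.32942014e+00  1.19675138e+00]
```

View pics/w6.png

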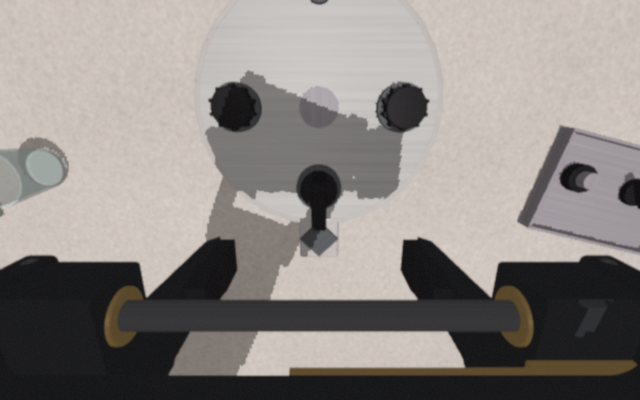

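The wing (319,210) sits midway between the fingers (235 and 402), with the diamond behind it. Descending.

move_arm --commands '[[[-0.3,0.2,30],0,100],[[-0.5,0.4,60],0,100],[[-0.7,0.5,90],0,100],[[-1,0.7,119],0,100],[[-1,0.7,119],0,60],[[-1,0.7,119],0,30],[[-1,0.7,119],0,30],[[-1,0.7,119],0,30]]'

```text
time_s: 10.28
eef_pos: [476.7, 24.1, 120.5]
tcp_rot: [0.996, 0.088, 0.006, 0.001]
force: [-0.2, -0.2, -0.6]
finger_gap: 50.2
```

```bash
python3 - <<'E'
from m import *
im,P=cloud("scene"); cv2.imwrite("pics/s7.png",im[:,:,::-1])
s,p,M,a=st(); print(s["time_s"],p,a,row([476,24.3,119],-79.9),s["force"],s["finger_gap"]); 
im,P=cloud("wrist")
cv2.imwrite("pics/w7.png",im[:,:,::-1])
E
```

```text
10.325 [476.53657526  24.0965402  120.26004204] -79.96040780648595 (array([-0.5, -0.3,  1.3]), np.float64(-0.001)) [ 0.23583739 -0.37128615  0.41610319] 46.13193415522587
```

View pics/s7.png

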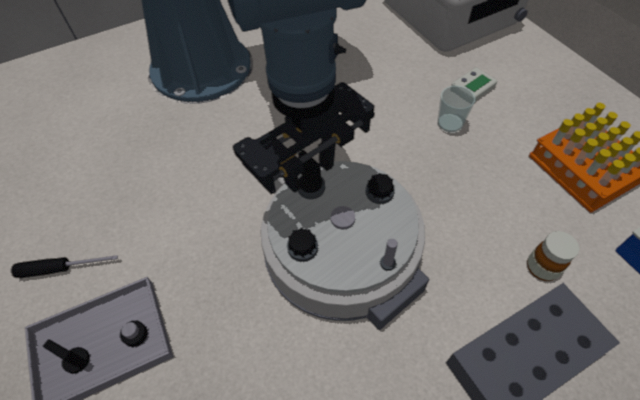

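View pics/w7.png

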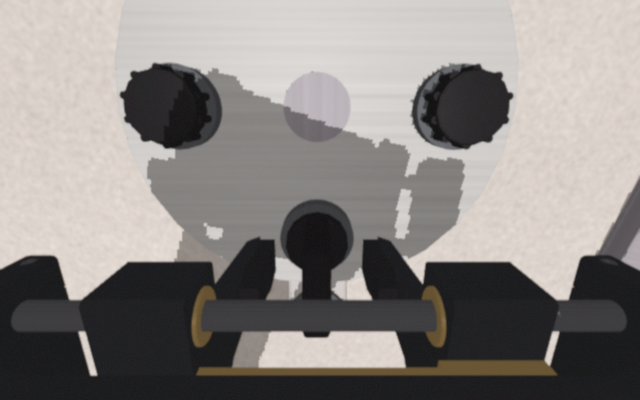

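Fingers' middle is at column 319, wing at 316.5: a small shift of -y by about 0.6 mm, then close.

move_arm --commands '[[[-0.5,-0.6,1],0,22],[[-0.5,-0.6,1],0,10],[[-0.5,-0.6,1],0,0],[[-0.5,-0.6,1],0,0],[[-0.5,-0.6,1],0,0],[[-0.5,-0.6,1],0,0]]'

```text
time_s: 11.12
eef_pos: [475.7, 24.7, 119.0]
tcp_rot: [0.996, 0.088, 0.006, 0.001]
force: [0.2, 0.3, 0.6]
finger_gap: 11.9
```

```bash
python3 - <<'E'
from m import *
s,p,M,a=st(); print(s["time_s"],p,a,s["force"],s["moment"],s["finger_gap"]); 
meas("scene","s8")
E
```

```text
11.125 [475.7491357   24.67786563 119.03855727] -79.95703852144027 [0.18140322 0.32859773 0.62394792] [0.12594886 0.20624839 0.07615948] 11.925585230897891
scene caps (array([538.05822754, 112.58108521]), array([539.41296, 111.53944], dtype=float32), 416) (array([563.78070068, -34.81558609]), array([565.3972 , -35.23892], dtype=float32), 520)
  holder ang from caps -170.10089180560664 mid [550.91946411  38.88274956]
  holder ang from caps -169.9609 mid [552.4051   38.15026]
  tongue mean [408.90234   10.735922] 85 rect ((410.9700927734375, 13.045206069946289), (20.66539764404297, 43.77206802368164), 60.63967514038086)
   tongue ang -169.29866726251254
   tongue ang -168.7896423611455
  wing 6794 [485.57657   17.454342] -162.79734223855203 67.44040176630962 ((476.06634521484375, 26.5638427734375), (56.51634979248047, 190.2347869873047), 5.58623743057251)
```

move_arm --commands '[[[0,0,-0.3],-0.09,0],[[0,0,-0.6],-0.18,0],[[0,0,-1.0],-0.27,0],[[0,0,-1.3],-0.36,0],[[0,0,-1.6],-0.45,0],[[0,0,-1.9],-0.54,0],[[0,0,-2.2],-0.63,0],[[0,0,-2.5],-0.7,0]]'

```text
time_s: 12.18
eef_pos: [476.0, 24.4, 121.6]
tcp_rot: [0.905, 0.425, 0.005, 0.003]
force: [1.7, -2.0, -1.8]
finger_gap: 11.9
```

```bash
python3 - <<'E'
from m import *
s,p,M,a=st(); print(s["time_s"],p,a,s["force"],s["moment"],s["finger_gap"]); 
meas("scene","s9")
s,p,M,a=st(); print(s["time_s"],p,a,s["force"],s["moment"],s["finger_gap"],np.radians(a+79.95)); 
E
```

```text
12.175 [475.97698772  24.36930074 121.55976271] -39.729049939074166 [ 1.67007929 -1.98363883 -1.81796687] [-0.14305825 -0.02450841 -0.07116286] 11.888429379288796
scene caps (array([538.33514404, 112.94702148]), array([539.3266, 111.6412], dtype=float32), 419) (array([564.25305176, -34.74480057]), array([565.41876, -35.23406], dtype=float32), 521)
  holder ang from caps -170.04671559350464 mid [551.2940979   39.10111046]
  holder ang from caps -169.92659 mid [552.3727    38.203568]
  tongue mean [nan nan] 0 rect ((0.0, 0.0), (0.0, 0.0), 0.0)
   tongue ang nan
   tongue ang nan
  wing 4522 [487.30463     6.0565414] -153.43804015339998 70.09366773849995 ((468.759765625, 27.73163604736328), (63.083065032958984, 142.4741973876953), 0.7164588570594788)
12.225 [475.96798566  24.35126118 121.55205673] -39.58202177157976 [ 0.05716105 -0.70177044 -0.72730714] [-0.19559946 -0.04166781 -0.00343039] 11.65557185960977 0.7045541324593209m.py:16: RuntimeWarning: Mean of empty slice.
  print("  tongue mean",Q.mean(0),len(Q),"rect",cv2.minAreaRect(Q))
  ret = um.true_divide(
m.py:17: RuntimeWarning: Mean of empty slice.
  for C in (C0,(a[0]+b[0])/2): v=Q.mean(0)-C; print("   tongue ang",np.degrees(np.arctan2(v[1],v[0])))
```

View pics/s9.png

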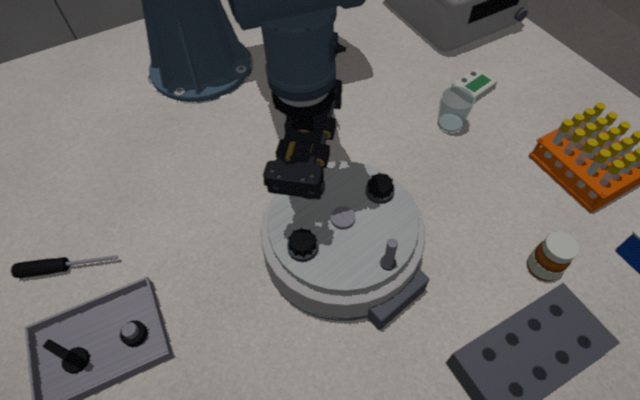

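The gripper (298,170) has turned 0.70 rad and the turret has stayed put (-170.0°). Continuing, slowing near the stop.

move_arm --commands '[[[0,0,-0.3],-0.09,0],[[0,0,-0.6],-0.18,0],[[0,0,-1.0],-0.27,0],[[0,0,-1.3],-0.36,0],[[0,0,-1.6],-0.45,0],[[0,0,-1.9],-0.54,0],[[0,0,-2.2],-0.62,0],[[0,0,-2.4],-0.66,0]]'

```text
time_s: 13.22
eef_pos: [476.3, 24.2, 123.9]
tcp_rot: [0.718, 0.696, 0.004, 0.005]
force: [2.6, -1.0, -2.3]
finger_gap: 11.3
```

```bash
python3 - <<'E'
from h import *
s,p,M,a=st(); print(s["time_s"],p,a,s["force"],s["moment"],s["finger_gap"],np.radians(a+79.95)); 
E
```

```text
13.225 [476.30376469  24.24484626 123.91436339] -1.753659653273869 [ 2.60250353 -1.02075339 -2.292442  ] [ 0.04679214 -0.19185993 -0.04184848] 11.289207535566499 1.3647836020604553
```

move_arm --commands '[[[0,0,-0.1],-0.02,0],[[0,0,-0.1],-0.04,0],[[0,0,-0.2],-0.05,0],[[0,0,-0.2],-0.06,0],[[0,0,-0.2],-0.06,0]]'

```text
time_s: 13.85
eef_pos: [476.4, 24.1, 124.1]
tcp_rot: [0.697, 0.717, 0.004, 0.005]
force: [3.2, -0.2, -2.0]
finger_gap: 11.6
```

```bash
python3 - <<'E'
from m import *
s,p,M,a=st(); print(s["time_s"],p,a,s["force"],s["moment"],s["finger_gap"],np.radians(a+79.95)); 
meas("scene","s10")
E
```

```text
13.85 [476.36769384  24.14268464 124.08095712] 1.6638795680696048 [ 3.19780047 -0.23229856 -2.0110449 ] [ 0.00985172 -0.170159   -0.25265952] 11.577612211714003 1.4244309137889422
scene caps (array([537.68353271, 112.87023926]), array([539.11865 , 111.875984], dtype=float32), 418) (array([564.05621338, -35.01136017]), array([565.523   , -35.311317], dtype=float32), 525)
  holder ang from caps -169.8883756570076 mid [550.86987305  38.92943954]
  holder ang from caps -169.82971 mid [552.3208    38.282333]
  tongue mean [407.29898    9.412507] 340 rect ((405.076904296875, 12.452972412109375), (34.24445724487305, 42.2938346862793), 10.93566608428955)
   tongue ang -168.90360881097206
   tongue ang -168.3823625780594
  wing 4624 [485.4703      2.7929208] -151.79547552110992 73.22384369445504 ((465.2692565917969, 11.023338317871094), (69.45401763916016, 108.66695404052734), 0.008877583779394627)
```

The z moment has risen from 0.04 to 0.25 Nm, so it's at the stop. One small extra turn to confirm.

move_arm --commands '[[[0,0,0],-0.02,0],[[0,0,0],-0.03,0],[[0,0,0],-0.03,0]]'

```text
time_s: 14.28
eef_pos: [476.5, 23.8, 124.1]
tcp_rot: [0.686, 0.728, 0.004, 0.005]
force: [2.4, -3.4, -3.0]
finger_gap: 12.0
```

```bash
python3 - <<'E'
from m import *
s,p,M,a=st(); print(s["time_s"],p,a,s["force"],s["moment"],s["finger_gap"],np.radians(a+79.95)); 
meas("scene","s11")
E
```

```text
14.275 [476.5184221   23.76643848 124.13600661] 3.375505052189774 [ 2.3595195  -3.42822207 -2.9857968 ] [-0.55126608 -0.22219623 -0.5060792 ] 11.982182626155838 1.4543044140478811
scene caps (array([537.21875   , 112.35581207]), array([538.45795, 111.76146], dtype=float32), 411) (array([565.02252197, -34.2088089 ]), array([566.20074 , -35.098602], dtype=float32), 528)
  holder ang from caps -169.25844881220692 mid [551.12063599  39.07350159]
  holder ang from caps -169.30252 mid [552.32935  38.33143]
  tongue mean [407.1483     9.372966] 345 rect ((405.2122802734375, 12.940291404724121), (34.206607818603516, 43.23499298095703), 11.545378684997559)
   tongue ang -168.8997520703629
   tongue ang -168.3437780913691
  wing 4659 [485.3345      2.4541824] -151.6128126602194 73.50399069750402 ((465.3670959472656, 10.865020751953125), (108.26614379882812, 69.2537841796875), 89.98081970214844)
```

The stop is confirmed (0.51 Nm); the turret gave about 0.6°, still on the tongue. Releasing.

move_arm --commands '[[[0,0,0],0,30],[[0,0,0],0,60],[[0,0,0],0,60],[[0,0,0],0,60],[[0,0,-25],0,60],[[0,0,-70],0,60],[[0,0,-115],0,70],[[0,0,-120],0,100]]'

```text
time_s: 15.32
eef_pos: [476.9, 23.7, 247.8]
tcp_rot: [0.686, 0.728, 0.006, 0.008]
force: [0.4, 0.1, -0.3]
finger_gap: 69.4
```

```bash
python3 - <<'E'
from h import *
s,p,M,a=st(); print(s["time_s"],p,a,s["finger_gap"],row([330,380,245],a))
E
```

```text
15.325 [476.89170862  23.71036801 247.82166473] 3.3840167242861274 69.41788778873304 (array([ 364.3, -125.6,   -1.1]), np.float64(0.0))
```

move_arm --commands '[[[364,-126,0],0,100],[[364,-126,0],0,100],[[364,-126,0],0,100],[[364,-126,0],0,100],[[364,-126,0],0,100],[[364,-126,0],0,100],[[364,-126,0],0,100],[[364,-126,0],0,100]]'

```text
time_s: 16.32
eef_pos: [329.0, 379.5, 242.7]
tcp_rot: [0.685, 0.728, 0.005, 0.008]
force: [-0.4, 0.1, 0.4]
finger_gap: 87.9
```

```bash
python3 - <<'E'
from m import *
meas("top","t12"); meas("scene","s12")
s,p,M,a=st(); print(s["time_s"],p,a,s["force"])
E
```

```text
top caps (array([536.05236816, 110.37757111]), array([535.7326 , 110.22001], dtype=float32), 628) (array([563.34387207, -36.80839157]), array([563.1724 , -36.74576], dtype=float32), 611)
  holder ang from caps -169.4954093283459 mid [549.69812012  36.78458977]
  holder ang from caps -169.42413 mid [549.4525   36.73712]
  tongue mean [406.24875   11.507195] 723 rect ((405.62518310546875, 11.226518630981445), (35.44805908203125, 43.249446868896484), 10.775607109069824)
   tongue ang -169.78923962743556
   tongue ang -170.00643057493198
  wing 341 [475.979   23.0464] -169.02582725787215 75.3998255545461 ((476.4740295410156, 23.247400283813477), (39.30128479003906, 11.907540321350098), 89.7531509399414)
scene caps (array([537.21697998, 112.07259369]), array([538.5819 , 111.54201], dtype=float32), 416) (array([564.71228027, -34.57811737]), array([565.9863 , -35.15085], dtype=float32), 522)
  holder ang from caps -169.38098938149304 mid [550.96463013  38.74723816]
  holder ang from caps -169.41827 mid [552.2841   38.19558]
  tongue mean [406.9202    10.299805] 362 rect ((405.1274108886719, 12.78329086303711), (34.484046936035156, 43.70292663574219), 11.893844604492188)
   tongue ang -169.2748758440722
   tongue ang -168.82837757143741
  wing 407 [480.38086   23.625896] -168.8085987499398 70.96865977220779 ((477.9217529296875, 24.92935562133789), (39.73518371582031, 13.392620086669922), 89.45730590820312)
16.425 [329.99823637 378.48482721 243.18966397] 3.3250157053208604 [-0.06845182  1.20123508 -0.13271437]
```

View pics/t12.png

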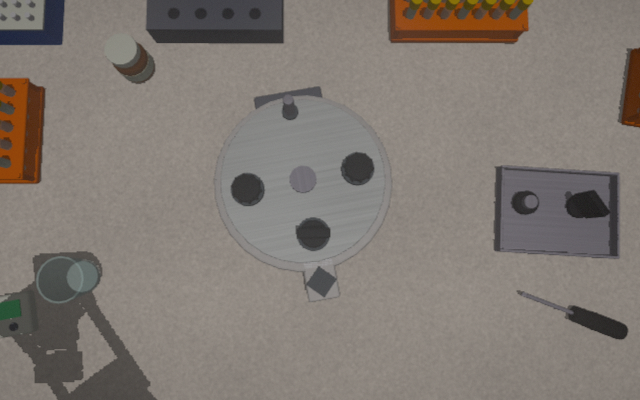

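```bash
python3 - <<'E'
from m import *
for c in ["top","scene"]:
  for zz in (135,145,155):
    A=[];H=[]
    for i in range(2):
        p,P=cloud(c); z=P[...,2]; r=np.hypot(P[...,0]-550,P[...,1]-37.4)
        w=P[(z>zz)&(r<125)&(P[...,0]<500)]; Q=w[:,:2]-w[:,:2].mean(0)
        v=np.linalg.svd(Q,full_matrices=False)[2][0]; A.append(np.degrees(np.arctan2(v[1],v[0]))%180); H.append(np.percentile(w[:,2],[50,90]).round(1))
    print(c,zz,np.round(A,2),H)
s,p,M,a=st(); print(s["time_s"])
E
```

```text
top 135 [90.51 90.57] [array([163.7, 165. ]), array([163.6, 164.9])]
top 145 [90.61 90.58] [array([163.7, 165.2]), array([163.6, 165. ])]
top 155 [90.48 90.48] [array([163.6, 164.8]), array([163.7, 165.1])]
scene 135 [89.24 89.13] [array([157.2, 165.6]), array([157.1, 165.4])]
scene 145 [89.34 89.4 ] [array([161.7, 165.7]), array([162.4, 165.6])]
scene 155 [90.17 90.06] [array([164.4, 165.9]), array([164.3, 166.1])]
17.025
```

```bash
python3 - <<'E'
from station import env
print(env.finish_job()); print(env.sense()["time_s"])
E
```

```text
the job is handed in; nothing more can be done
None
the job is handed in; nothing more can be done
```

The turret is lined up with the pointer tongue and the lamp holder is unscrewed to its stop. The job was handed in at about 17 s with the arm clear. The hand-in reports no verdict.

**What I did:** I gripped the steel post and turned the turret about 70° clockwise, then let go and checked the alignment. Then I gripped the wing, turned it anticlockwise while lifting 5 mm, and let go.

**Turret:**
- Before unscrewing, the holder and tongue agreed to about 0.3° in the top view.
- The last top view, after release, put the holder at -169.4° to -169.5° and the tongue at -169.8° to -170.0°, about 0.4° apart.
- My last small turn, made to confirm the stop, moved the turret about 0.6°, which is why it ended slightly off.
- The scene camera's tongue angle was less reliable: it varied by about 0.5° and was partly hidden at times.

**Holder:**
- At the stop the turning moment rose from 0.04 to 0.51 Nm.
- The top view shows the wing turned about 1.395 rad of 1.4, with its top about 5 mm higher than at the start.
- A cruder rectangle fit gave 1.38 rad, and scene-camera wing angles ran up to 1.4° lower than the top view's. I relied on the top view and the moment.

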